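# Spin-check the plating turntable and hold it on its mark

## Task

Check that the plating turntable runs free: with a fingertip, flick its platter anticlockwise (seen from above) and take the finger away, so that the orange mark runs past the blue pointer at least once by itself. On a later pass brake the still turning platter with a fingertip so that it stops at the first try with the orange mark at the blue pointer, without dragging it round afterwards, and keep the fingertip resting on it to hold it there: finish while still holding. Do not touch the dish riding on the platter, do not shift or lift the turntable, and leave the other things where they are.

Things in the scene. Friction and masses are not known exactly. Their poses are not given: they have to be found in the camera images.
- turntable: Plating turntable, loose on the bench on rubber feet, 2.4 kg: grey round base 132 mm across carrying platter and pointer. Origin: on the turning axis at bench level, z up; its -x axis points to the pointer. The pointer's bracket stands 88 to 104 mm from the axis, 14 mm wide, its top 62 mm above the bench, level with the platter. The base slips if pushed sideways with over about 15 N.
- axis (a point): Centre of the platter's top face, on the turning axis, 62 mm above the bench. Platter: black disc 170 mm across, 10 mm thick, flat. Its bare outer ring, 53 to 85 mm from the axis, is the place for the fingertip; inside it four thin upright steel clips (out to 52 mm from the axis, 8 mm wide, up to 23 mm above the platter's top) hold the dish.
- platter (a joint): Platter angle against the base, rad, growing anticlockwise from above, counted on over whole turns: mark at pointer at 0, 2 pi, 4 pi.. Starts at rest between -5.2 and -2.2, so it first passes at 0, next at 2 pi. 0.6 kg on a good bearing: it coasts over 4 turns in 17 s from 4 rad/s, losing 0.1 to 0.4 rad/s each second. A fingertip pressed on the ring's top with a few N drives it by friction, or stops it almost at once.
- mark (a point): Outer end, at the rim and level with the platter's top face (85 mm from the axis), of the orange mark: a radial stripe 10 mm wide and 29 mm long inlaid in the outer ring.
- pointer (a point): Tip of the blue pointer (blue upright post 14 mm wide with a pointed top 10 mm wide), fixed to the base 88 mm from the axis, 62 mm above the bench, 3 mm outside the platter's rim. When lined up, the mark's end is 3 mm from it. The pointer faces the robot, within 52 degrees to either side. The bystanders stand to the left and right of the turntable, over 20 mm from it; the bench beyond it is clear.
- dish: Closed clear dish with amber medium, 92 mm across and 15 mm high, about 60 g, lying loose between the clips and turning with the platter. Origin: centre of its underside, 66 mm above the bench; its top is 81 mm above the bench.
- spare_dish: Bystander: closed clear dish with yellow medium, 92 mm across, 15 mm high, on the bench. Origin: centre of its underside.
- cover: Bystander: round aluminium sampler cover, 110 mm across, 45 mm high, on the bench. Origin: centre of its underside.
- bottle: Bystander: white bottle with a blue label and a red cap, 64 mm across, 160 mm high. Origin: centre of its underside.
- pen: Bystander: white marker pen with a black cap, 136 mm long, 13 mm wide and 12 mm high, lying along its x axis. Origin: near its middle, at bench level.
Mind the look-alikes: they are no part of the job. Of the things that look like the turntable, the larger one is meant. Leave any pink look-alike of the dish alone.

How it is judged:
On the way, in this order (a step that is already met when the one before it is completed fails the run):
1. flicked, the platter turns anticlockwise by itself, untouched, and its mark has run past the pointer (value of joint platter above 0.7 rad and velocity of joint platter above 0.15 rad/s and contact force between each of the fingers, the arm and turntable below 0.1 N), for 0.3 s.
2. a fingertip on the platter has stopped it with the mark at the pointer (value of joint platter above 5 rad and contact force between the fingers and turntable above 0.3 N and velocity of joint platter between -0.05 and 0.05 rad/s and horizontal distance between mark and pointer below 0.0115 m), for 0.1 s.
At the end, for the whole second after the job is handed in: A fingertip presses the platter (over 0.3 N), which is at rest with the mark's end within 11.5 mm of the pointer's tip (stripe meets pointer); the turntable is level and within 15 mm of its first place, the dish seated on the platter, the other things within 15 mm of their first places (contact force between the fingers and turntable above 0.3 N and horizontal distance between mark and pointer below 0.0115 m and velocity of joint platter between -0.03 and 0.03 rad/s and distance of each of turntable, spare_dish, cover, bottle, pen from where it was at the start of the episode below 0.015 m and angle between turntable's own z axis and vertical below 0.05 rad and z of dish in the frame of turntable below 0.072 m and horizontal distance between dish and axis below 0.006 m and angle between dish's own z axis and vertical below 0.1 rad); the arm keeps its last pose, push and grip.
It fails at once if a finger is on the platter or the turntable while the mark first runs past the pointer (value of joint platter between -0.35 and 0.6 rad and contact force between any of the fingers, the arm and turntable above 0.3 N).
It fails at once if after its first pass the platter stops, or turns back, away from the pointer (value of joint platter above 0.6 rad and velocity of joint platter below 0.01 rad/s and horizontal distance between mark and pointer above 0.013 m).
It fails at once if the robot touches the dish on the platter, or it is lifted or pushed off its seat (contact force between any of the fingers, the arm and dish above 1 N or z of dish in the frame of turntable above 0.075 m or horizontal distance between dish and axis above 0.01 m).
It fails at once if the turntable is shifted, lifted or tipped (distance of turntable from where it was at the start of the episode above 0.015 m or angle between turntable's own z axis and vertical above 0.15 rad).
It fails at once if the spare dish, cover, bottle or pen is disturbed (distance of any of spare_dish, cover, bottle, pen from where it was at the start of the episode above 0.02 m).
It also fails if it takes over 58 s, if anything falls off the work surface, if the arm or the gripper's body presses on something with over 40 N, if the wrist force passes 120 N, or if a joint passes its speed limit or range.

## Robot

A 6-joint arm with a two-finger parallel gripper is mounted at the origin on the work surface. World frame = base frame: x ahead of the robot, y to its left, z up, the work surface at z = 0. Lengths are in m, angles in rad, forces in N, time in s.
With the tool pointing down it reaches from about 0.35 to 0.8 m from the base axis. Payload 7.3 kg.
Tool frame: the origin (TCP) lies at the very end of the fingers, on their centre line; the grasp point (between the pads) lies 19 mm behind it; z points along the fingers, y is the direction in which the jaws open and shut (so a half turn about z gives the same grasp; the last joint's range is limited). The gripper opens to 85 mm and grips with 20 to 120 N. Pads are 22 mm wide; open, the fingers measure 114 mm over their backs; the gripper's body (76 mm by 85 mm) begins 54 mm behind the grasp point. The pads swing forward as they close: fully open they stand 13 mm farther back than shut.
Start: joints at [1.146, 0.342, 1.524, -0, 1.275, -0.146], TCP at [0.144, 0.505, 0.231] pointing down, gripper open.
Joint ranges: [-2.53, 2.53], [-0.77, 2.02], [0.04, 2.7], [-1, 4.14], [0.28, 2.66], [-3.11, 3.11]. Speed limits (rad/s): [2.57, 2.57, 3.14, 3.14, 3.14, 3.14].

## Interface

Orientations are given as a rotation vector (axis times angle).
In Python, from rig import manip, cams gives the robot as it stands.
- The arm moves only by the shell command python3 -m handwheel 'ROWS' [FORCE]. ROWS is JSON, a list that holds one entry, the list of rows, each a list of 7 numbers: the shift along the world's x, y, z in cm, then the turn, a rotation vector about the world's x, y, z in rad, then the finger opening in cm, from 0 to 8.54. A call has 1 to 12 rows; each row is the pose to reach, as a shift and turn from the pose commanded when the call began; what a row does not reach only later rows make up. A row lasts 1/12 s, in which the tool goes at most 41.7 mm and 7.16 degrees, less where a joint would pass 70% of its speed; a pose out of reach is approached as far as the arm can. A call with a gripper value outside its range is refused whole. The fingers move at their own pace and stop on an object; FORCE is the grip in N (left out, the last holds). Time passes only in rows, so rows that repeat a pose let the fingers close. It gives the time, the measured TCP pose, the force and the opening at its end, in the units of the state.
- manip.get_state(): the state, without advancing time (a new reading comes with each control period).
- cams.read_camera(name): name is "side" or "top" or "wrist"; returns the picture (480x640x3 uint8, red, green, blue); there is no depth.
- cams.calibration(name): a dict with "intrinsics" (3x3 intrinsics, pixels), "origin" and "orientation" of the camera in the world. Camera axes: x right, y down, z forward; pixel columns grow to the right and rows downward; lengths in m; the calibration is good to about 2 mm. The wrist camera is an equidistant fisheye: a pixel r from the principal point sees the ray r / f radians off the axis. A picture is of the moment at which its call begins: read the wrist's pose just before it. calibration takes no time and is no camera call; for the wrist camera it gives the pose at the moment of the call.
- manip.hand_in(): hands the job in, once; it reports no verdict.
The state is a dict: "time_s": time; "joint_pos": joint angles; "joint_velocities": joint speeds; "tau": joint torques, N m; "tcp_pos": TCP position; "tool_rot": TCP orientation; "force": force on the tool from outside, world axes, zero at the start; "wrist_torque": the same for the moment, N m; "width": finger opening in m.
Only numpy, scipy, OpenCV 4.12 (cv2) and the standard library are available. Lean on these libraries where they do the work, as an engineer would, in place of code of your own. Each camera call takes 0.05 s, during which the arm holds its last target.

## Working session

There is one attempt and no reset: what is moved stays moved. The work goes in short steps, Python scripts to look and compute and a shell command to move; the robot and the scene stay as the last step left them, time stands still between calls to the robot, and variables do not carry over. Pictures are saved under pics/ and viewed, and the job is handed in when it is done.

```bash
ls; mkdir -p pics
python3 - <<'E'
from rig import manip,cams
import cv2
s=manip.get_state();print({k:s[k] for k in('time_s','tcp_pos','tool_rot','force','width')})
for n in('top','side'):
    c=cams.calibration(n);print(n,c)
    cv2.imwrite(f'pics/{n}0.png',cams.read_camera(n)[:,:,::-1])
E
```

```text
pics
{'time_s': 0.0, 'tcp_pos': array([0.14429851, 0.50435869, 0.2306203 ]), 'tool_rot': array([-4.36389077e-01, -3.11072017e+00,  2.33673094e-03]), 'force': array([ 0.9025464 , -0.63588337, -0.28711306]), 'width': 0.08520823738805254}
top {'intrinsics': array([[606.9986973 ,   0.        , 322.442928  ],
       [  0.        , 606.9986973 , 234.58092982],
       [  0.        ,   0.        ,   1.        ]]), 'origin': array([ 0.46737774, -0.01545674,  1.65914468]), 'orientation': array([-2.19725099,  2.20938946, -0.09101708])}
side {'intrinsics': array([[510.03510624,   0.        , 320.74648768],
       [  0.        , 510.03510624, 242.45728855],
       [  0.        ,   0.        ,   1.        ]]), 'origin': array([ 0.39623938, -0.72678279,  0.83549577]), 'orientation': array([-2.37569279,  0.26975584, -0.10726562])}
```

View pics/top0.png

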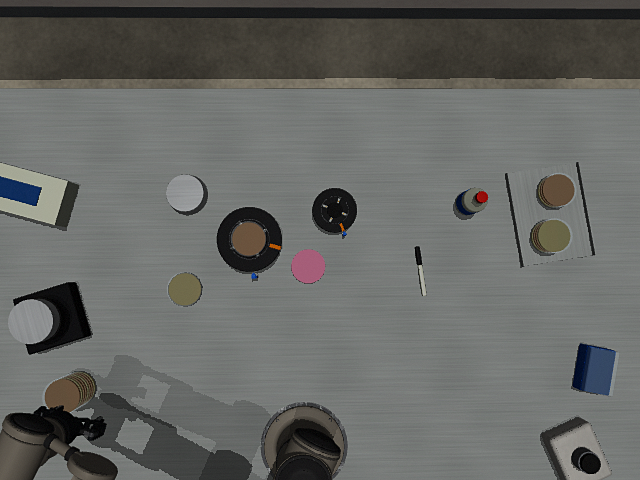

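View pics/side0.png

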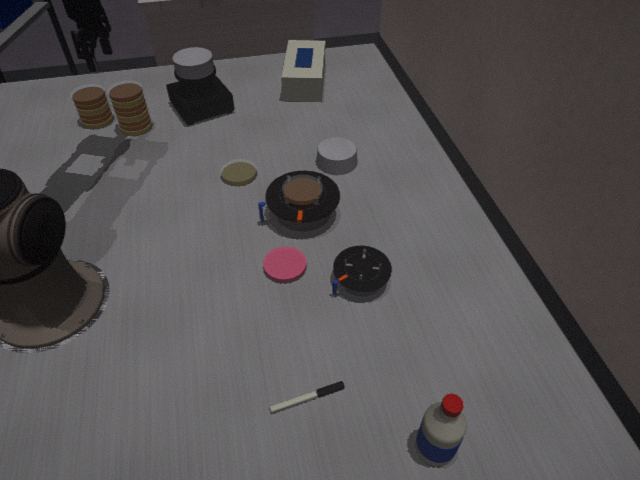

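Top view: there are two turntable candidates. One is at (249,240), about 65 px across with the amber dish, its orange mark at (275,247) and blue pointer at (254,277). The other is at (335,211), about 44 px across, with no dish. The larger one is meant. The pink disc at (308,266) is a look-alike. I'll confirm this in a crop and measure.

```bash
cat > h.py <<'E'
import numpy as np,cv2
from scipy.spatial.transform import Rotation as R
from rig import manip,cams
def ray(n,u,v):
    c=cams.calibration(n);K=c['intrinsics']
    d=np.array([(u-K[0,2])/K[0,0],(v-K[1,2])/K[1,1],1.])
    return np.array(c['origin']),R.from_rotvec(c['orientation']).apply(d)
def plane(n,u,v,z):
    o,d=ray(n,u,v);return o+d*(z-o[2])/d[2]
def cen(m):
    n,l,s,c=cv2.connectedComponentsWithStats(m.astype(np.uint8));
    return [(int(s[i,4]),c[i].round(1).tolist()) for i in range(1,n) if s[i,4]>8]
E
python3 - <<'E'
from h import *
for n in('top','side'):
    im=cv2.imread(f'pics/{n}0.png');b,g,r=[im[:,:,i].astype(int) for i in range(3)]
    print(n,'orange',cen((r>180)&(g<130)&(b<60)&(g>40)),'blue',cen((b>r+50)&(b>g+30)))
    if n=='top':
        cv2.imwrite('pics/crop.png',cv2.resize(im[170:310,160:380],None,fx=3.5,fy=3.5,interpolation=cv2.INTER_CUBIC))
        blk=((im.max(2)<60)).astype(np.uint8)
        cs,_=cv2.findContours(blk,cv2.RETR_EXTERNAL,cv2.CHAIN_APPROX_NONE)
        for c in cs:
            if cv2.contourArea(c)>800: print(cv2.fitEllipse(cv2.convexHull(c)),cv2.contourArea(c))
E
```

```text
top orange [(14, [341.5, 226.5]), (10, [276.8, 247.2])] blue [(756, [18.7, 191.0]), (13, [344.2, 233.4]), (28, [253.4, 275.7]), (46, [583.8, 366.1]), (11, [592.1, 346.6]), (10, [603.1, 348.7]), (12, [612.8, 351.5])]
((224.30882263183594, 469.6394348144531), (40.39363098144531, 52.421382904052734), 86.16300201416016) 1165.0
((302.4652099609375, 460.9476013183594), (69.85855865478516, 85.00113677978516), 25.313968658447266) 3245.5
((60.59703826904297, 447.1369323730469), (85.30419921875, 129.3280029296875), 100.93114471435547) 3539.0
((51.38121032714844, 318.4849853515625), (77.2385482788086, 85.453125), 79.75566864013672) 2459.5
((248.8606414794922, 239.3099365234375), (65.31243896484375, 65.78485107421875), 39.49992370605469) 3208.5
((334.69134521484375, 212.02890014648438), (43.309322357177734, 51.155216217041016), 164.5766143798828) 1488.0
((123.7375717163086, 67.97350311279297), (54.685020446777344, 194.81924438476562), 90.2188720703125) 3447.0
((488.4564208984375, 114.6744155883789), (161.02749633789062, 215.9397735595703), 106.03462219238281) 3220.0
((337.0326843261719, 27.57682228088379), (53.46211624145508, 776.3745727539062), 90.46498107910156) 7153.0
side orange [] blue [(200, [304.0, 57.0]), (22, [261.0, 203.6]), (14, [335.3, 281.4])]
```

View pics/crop.png

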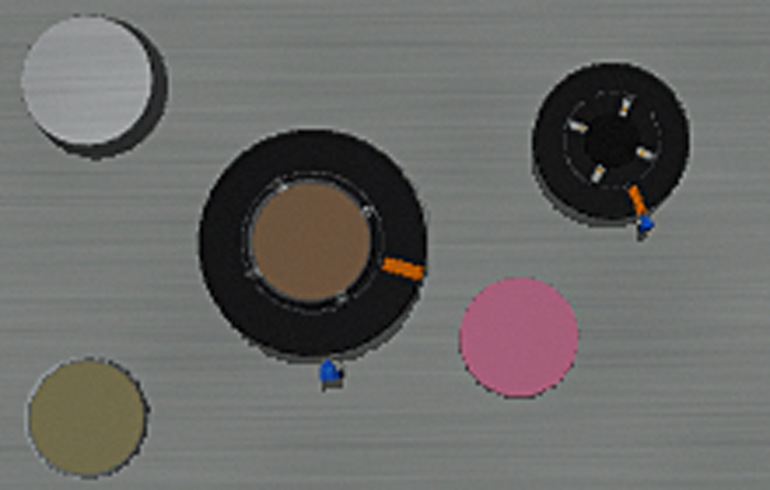

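The crop confirms it: the larger turntable on the left, with the amber dish and clips, is the one. Next I'll measure it.

Run:
```python
from h import *
ax=plane('top',249.2,239.2,.062);print('axis',ax)
im=cv2.imread('pics/top0.png');hsv=cv2.cvtColor(im,cv2.COLOR_BGR2HSV).astype(int)
m=(abs(hsv[:,:,0]-10)<8)&(hsv[:,:,1]>190)&(hsv[:,:,2]>90);print(cen(m))
P=plane('top',253.6,274.5,.062);print('ptr',P,np.hypot(*(P-ax)[:2]))
for n,u,v,z in(('mark',276,247.3,.062),('cover',185.5,192.5,.045),('spare',185,289.5,.015),('pink',308,266,.015),('small',335,211,.05)):
    if n=='mark':
        c=[q for q in cen(m) if 265<q[1][0]<290];u,v=c[0][1]
    p=plane('top',u,v,z);print(n,p,np.hypot(*(p-ax)[:2]))
    if n=='mark':M=p
a=lambda q:np.arctan2(*(q-ax)[1::-1]);print('angles',a(P),a(M),(a(M)-a(P))%(2*np.pi)-2*np.pi)
print('side chk blue',plane('side',261,203.6,.055))
T=R.from_rotvec(manip.get_state()['tool_rot']).as_matrix();print(T.round(3))
cv2.imwrite('pics/w0.png',cams.read_camera('wrist')[:,:,::-1]);print(cams.calibration('wrist'))
```

```text
axis [0.54954928 0.13830173 0.062     ]
[(22, [341.4, 226.6]), (43, [274.9, 246.2])]
ptr [0.45691301 0.12673004 0.062     ] 0.09335620749931316
mark [0.53078922 0.07090778 0.062     ] 0.06995630378577639
cover [0.67569415 0.30910253 0.045     ] 0.21233333095865364
spare [0.41758381 0.31465665 0.015     ] 0.22026334716906845
pink [ 0.47860693 -0.01583303  0.015     ] 0.16967716185753168
small [ 0.62424174 -0.08842787  0.05      ] 0.23871589068868337
angles -3.0173210601087526 -1.8422873834331766 -5.10815163050401
side chk blue [0.45623248 0.13398156 0.055     ]
[[-0.961  0.275 -0.001]
 [ 0.275  0.961 -0.001]
 [ 0.    -0.001 -1.   ]]
{'intrinsics': array([[371.64829954,   0.        , 321.74096577],
       [  0.        , 371.64829954, 241.77763859],
       [  0.        ,   0.        ,   1.        ]]), 'origin': array([0.06947835, 0.52628624, 0.37356408]), 'orientation': array([2.30236848, 1.73468883, 0.268634  ])}
```

View pics/w0.png

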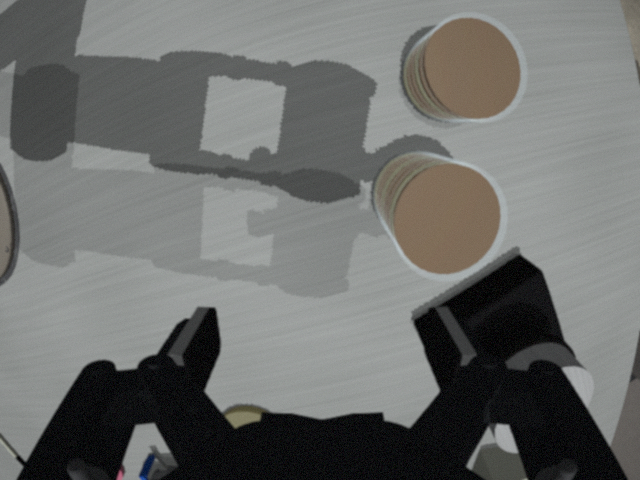

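```bash
python3 -m handwheel '[[[3.4,-3.6,-0.5,0,0,-0.11,0],[6.8,-7.2,-1,0,0,-0.22,0],[10.2,-10.8,-1.5,0,0,-0.33,0],[13.5,-14.4,-2,0,0,-0.44,0],[16.9,-18,-2.5,0,0,-0.55,0],[20.3,-21.6,-3,0,0,-0.66,0],[23.7,-25.2,-3.5,0,0,-0.77,0],[27,-29,-4,0,0,-0.88,0],[30.4,-32.6,-4.5,0,0,-0.99,0],[33.8,-36.2,-5,0,0,-1.1,0],[37.2,-40,-5.5,0,0,-1.21,0],[40.5,-43.6,-6,0,0,-1.29,0]]]' 40
```

```text
time_s: 1.15
tcp_pos: [0.4844, 0.1388, 0.1808]
tool_rot: [-2.226, -2.217, 0.0]
force: [0.8, 1.1, 0.1]
width: 0.0
```

```bash
python3 -m handwheel '[[[0,0,0,0,0,0,0],[0,0,0,0,0,0,0]]]'
python3 - <<'E'
from h import *
s=manip.get_state();print(s['tcp_pos'],s['force'],R.from_rotvec(s['tool_rot']).as_matrix().round(3),s['joint_pos'])
E
```

```text
time_s: 1.32
tcp_pos: [0.4843, 0.1388, 0.1804]
tool_rot: [-2.223, -2.219, 0.002]
force: [-0.3, 0.9, -0.3]
width: 0.0002
[0.48432765 0.13880291 0.18035388] [-0.3070633   0.93916422 -0.32970261] [[ 0.002  1.    -0.001]
 [ 1.    -0.002 -0.   ]
 [-0.    -0.001 -1.   ]] [ 1.26898933e-01  3.52895103e-01  1.65881226e+00 -3.18207330e-05
  1.13116961e+00  1.28891520e-01]
```

```bash
python3 -m handwheel '[[[2.5,-3.6,-3,0,0,0,0],[5,-7.2,-6,0,0,0,0],[5,-7.2,-8.5,0,0,0,0],[5,-7.2,-8.5,0,0,0,0]]]'
python3 - <<'E'
from h import *
s=manip.get_state();print(s['tcp_pos'],s['force'])
im=cams.read_camera('wrist');print(cams.calibration('wrist'))
cv2.imwrite('pics/w1.png',im[:,:,::-1])
E
```

```text
time_s: 1.65
tcp_pos: [0.5311, 0.067, 0.09]
tool_rot: [-2.216, -2.218, 0.011]
force: [-1.7, -0.5, -1.1]
width: -0.0
[0.53110488 0.06699988 0.09001694] [-1.65198789 -0.46847066 -1.09425019]
{'intrinsics': array([[371.64829954,   0.        , 321.74096577],
       [  0.        , 371.64829954, 241.77763859],
       [  0.        ,   0.        ,   1.        ]]), 'origin': array([0.53205312, 0.14642928, 0.23535656]), 'orientation': array([ 2.83343428e+00,  2.62200167e-03, -1.15127697e-02])}
```

View pics/w1.png

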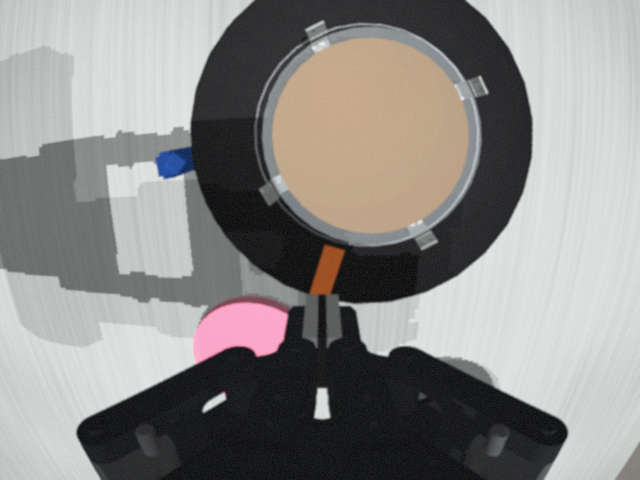

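Wrist view: platter centred near (361,130), mark at (327,270) just ahead of the fingertips at (322,300), and blue pointer at (172,162). Next I'll refine the axis and pointer from this view.

```bash
cat >> h.py <<'E'
def wplane(u,v,z,c=None):
    c=c or cams.calibration('wrist');K=c['intrinsics']
    u=np.atleast_1d(np.asarray(u,float));v=np.atleast_1d(np.asarray(v,float))
    x=u-K[0,2];y=v-K[1,2];r=np.hypot(x,y)+1e-9;t=r/K[0,0]
    d=np.stack([np.sin(t)*x/r,np.sin(t)*y/r,np.cos(t)],1)
    d=R.from_rotvec(c['orientation']).apply(d);o=np.array(c['origin'])
    return o+d*((z-o[2])/d[:,2])[:,None]
def omask(im):
    hsv=cv2.cvtColor(im,cv2.COLOR_RGB2HSV).astype(int)
    return (abs(hsv[:,:,0]-9)<7)&(hsv[:,:,1]>170)&(hsv[:,:,2]>70)
def circ(p):
    A=np.c_[2*p[:,:2],np.ones(len(p))];s=np.linalg.lstsq(A,(p[:,:2]**2).sum(1),rcond=None)[0]
    return s[:2],np.sqrt(s[2]+s[0]**2+s[1]**2)
E
python3 - <<'E'
from h import *
im=cv2.imread('pics/w1.png')[:,:,::-1].copy();c=cams.calibration('wrist')
g=im.max(2);
# rim: go outwards from center along rays until bright
pts=[];
for a in np.deg2rad(list(range(-60,75,4))+list(range(195,225,3))+list(range(105,150,4))):
    for r in range(125,200):
        u,v=361+r*np.cos(a),132+r*np.sin(a)
        if not(0<=int(u)<640 and 0<=int(v)<480):break
        if g[int(v),int(u)]>90: pts.append((u,v,np.rad2deg(a),r));break
pts=np.array(pts);p=wplane(pts[:,0],pts[:,1],.062,c);ce,r=circ(p)
for _ in range(3):
    e=np.hypot(*(p[:,:2]-ce).T)-r;k=abs(e)<.004;ce,r=circ(p[k])
print('axis',ce,r,k.sum(),len(p))
hsv=cv2.cvtColor(im,cv2.COLOR_RGB2HSV).astype(int)
b=(abs(hsv[:,:,0]-112)<10)&(hsv[:,:,1]>150)&(hsv[:,:,2]>90);print('blue',cen(b))
m=omask(im);print('or',cen(m));v,u=np.nonzero(m);M=wplane(u,v,.062,c).mean(0)
print('mark',M,np.hypot(*(M[:2]-ce)))
for uv in((172,162),(190,158),(172,153)):
    P=wplane(*uv,.062,c)[0];d=P[:2]-ce;print('ptr',uv,P,np.hypot(*d),np.arctan2(d[1],d[0]))
d=M[:2]-ce;print(np.arctan2(d[1],d[0]))
cv2.imwrite('pics/wp.png',cv2.resize(im[100:220,120:260,::-1],None,fx=5,fy=5,interpolation=cv2.INTER_CUBIC))
E
```

```text
axis [0.5530009 0.1426354] 0.08545372545352349 48 53
blue [(750, [174.0, 162.4])]
or [(1044, [326.9, 269.9])]
mark [0.53321319 0.07633771 0.062     ] 0.06918769403129145
ptr (172, 162) [0.45691897 0.13223172 0.062     ] 0.09664353870371205 -3.0337335606348095
ptr (190, 158) [0.46672901 0.13369591 0.062     ] 0.08673381066046688 -3.0383411879211257
ptr (172, 153) [0.45720724 0.13670127 0.062     ] 0.09597728280386363 -3.0797246823828224
-1.86084659149856
```

View pics/wp.png

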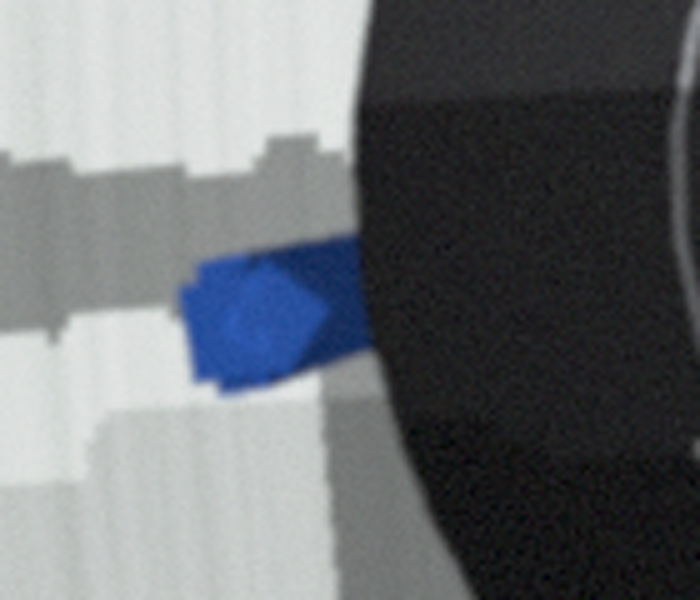

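```bash
python3 -m handwheel '[[[-1,0.4,-1.2,0,0,0,0],[-1,0.4,-2.2,0,0,0,0],[-1,0.4,-2.2,0,0,0,0],[-1,0.4,-2.2,0,0,0,0]]]'
```

```text
time_s: 2.03
tcp_pos: [0.5235, 0.0737, 0.0749]
tool_rot: [2.217, 2.225, 0.001]
force: [-0.1, -0.1, -0.2]
width: 0.0001
```

```bash
python3 -m handwheel '[[[0,0,-0.2,0,0,0,0],[0,0,-0.3,0,0,0,0],[0,0,-0.3,0,0,0,0]]]'
```

```text
time_s: 2.28
tcp_pos: [0.5238, 0.0728, 0.0716]
tool_rot: [2.218, 2.223, 0.001]
force: [-0.3, 0.1, -0.5]
width: -0.0002
```

```bash
python3 -m handwheel '[[[0,0,-0.3,0,0,0,0],[0,0,-0.7,0,0,0,0],[0,0,-0.8,0,0,0,0],[0,0,-0.8,0,0,0,0]]]'
```

```text
time_s: 2.62
tcp_pos: [0.5232, 0.0726, 0.0626]
tool_rot: [-2.219, -2.223, 0.001]
force: [-0.1, -0.3, -0.1]
width: 0.0002
```

```bash
python3 -m handwheel '[[[0,0,-0.1,0,0,0,0],[0,0,-0.2,0,0,0,0],[0,0,-0.2,0,0,0,0],[0,0,-0.2,0,0,0,0]]]'
```

```text
time_s: 2.95
tcp_pos: [0.5242, 0.0724, 0.062]
tool_rot: [2.218, 2.223, 0.002]
force: [-0.8, -1.1, 6.2]
width: 0.0
```

Run:
```python
from h import *
cv2.imwrite('pics/w2.png',cams.read_camera('wrist')[:,:,::-1])
```

```text
(no output)
```

View pics/w2.png

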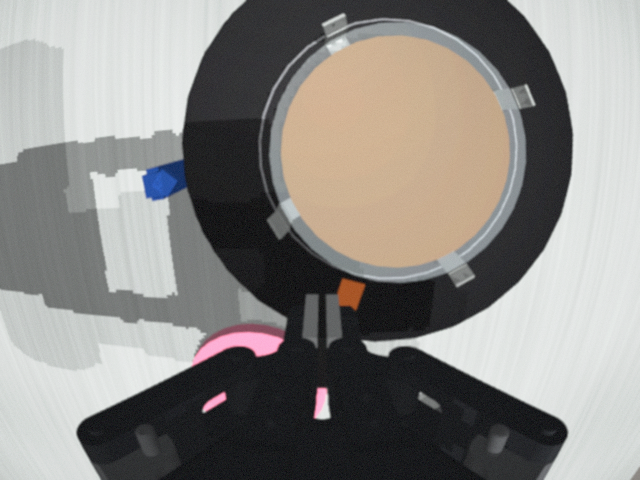

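Fingertips at (322,300) rest on the bare ring with the dish and clips clear. Flicking now along the arc and lifting while still moving.

```bash
python3 -m handwheel '[[[0.7,-0.2,0,0,0,0,0],[2.1,-0.4,0,0,0,0,0],[4,-0.4,0,0,0,0,0],[5.85,0,0.6,0,0,0,0],[7.4,0.3,2.5,0,0,0,0],[7.4,0.3,4.5,0,0,0,0],[7.4,0.3,4.5,0,0,0,0]]]'
python3 - <<'E'
from h import *
s0=manip.get_state()
c=cams.calibration('wrist');a=cams.read_camera('wrist');s1=manip.get_state();b=cams.read_camera('wrist')
print(s0['time_s'],s1['time_s'],s0['tcp_pos'])
for im in(a,b):
    v,u=np.nonzero(omask(im));print(len(u),u.mean() if len(u) else 0,v.mean() if len(u) else 0)
    if len(u):
        M=wplane(u,v,.062,c).mean(0);d=M[:2]-[.552,.1415];print(M,np.hypot(*d),np.arctan2(d[1],d[0])+3.022)
cv2.imwrite('pics/w3.png',b[:,:,::-1])
E
```

```text
time_s: 3.58
tcp_pos: [0.6004, 0.0758, 0.1097]
tool_rot: [2.216, 2.22, 0.008]
force: [0.5, 0.0, 0.3]
width: 0.0001
3.5833 3.6333 [0.60036615 0.0758281  0.10973394]
1139 360.19929762949954 184.55750658472346
[0.62041844 0.1243448  0.062     ] 0.07053640201019476 2.7763254769264907
1157 367.98530682800344 164.51080380293863
[0.624238   0.13491611 0.062     ] 0.07253741640545813 2.9311095376147427
```

View pics/w3.png

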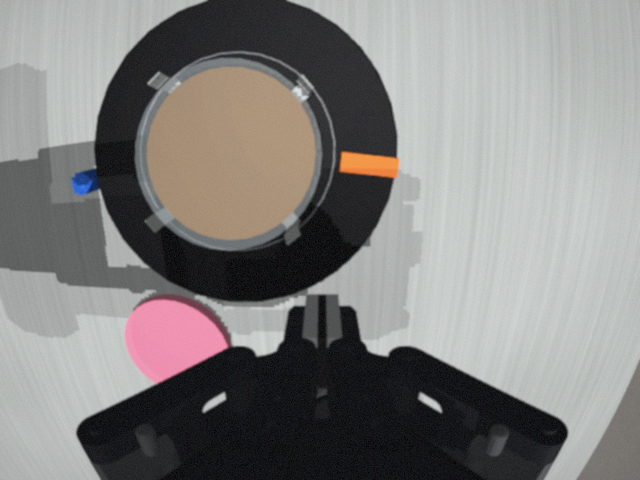

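```bash
cat > ob.py <<'E'
from h import *
import sys
# angle of mark relative to pointer, measured in wrist image on platter plane; axis refit from rim of black
def ob(save=None):
    t=manip.get_state()['time_s'];c=cams.calibration('wrist');im=cams.read_camera('wrist')
    v,u=np.nonzero(omask(im))
    if save:cv2.imwrite(save,im[:,:,::-1])
    if len(u)<50:print(t,'no mark',len(u));return
    M=wplane(u,v,.062,c).mean(0);d=M[:2]-AX
    print('t %.3f n %d r %.4f val %.3f (mod 2pi)'%(t,len(u),np.hypot(*d),(np.arctan2(d[1],d[0])+3.022)%(2*np.pi)))
AX=np.array([.5525,.1415])
if __name__=='__main__':
    print(manip.get_state()['tcp_pos']);ob();ob();ob(sys.argv[1] if len(sys.argv)>1 else None)
E
python3 -m handwheel '[[[-2.4,-0.2,0,0,0,0,0],[-4.8,-0.4,-1,0,0,0,0],[-4.8,-0.4,-2,0,0,0,0],[-4.8,-0.4,-2.4,0,0,0,0],[-4.8,-0.4,-2.4,0,0,0,0],[-4.8,-0.4,-2.4,0,0,0,0]]]'; python3 ob.py
```

```text
time_s: 4.18
tcp_pos: [0.5502, 0.0716, 0.0818]
tool_rot: [2.219, 2.223, 0.0]
force: [0.3, 1.1, 0.4]
width: -0.0
[0.55016878 0.07164063 0.08177008]
t 4.183 n 496 r 0.0613 val 4.596 (mod 2pi)
t 4.233 n 545 r 0.0617 val 4.742 (mod 2pi)
t 4.283 n 680 r 0.0630 val 4.888 (mod 2pi)
```

```bash
python3 -m handwheel '[[[0,0,0,0,0,0,0],[0,0,0,0,0,0,0],[0,0,0,0,0,0,0],[0,0,0,0,0,0,0],[0,0,0,0,0,0,0],[0,0,0,0,0,0,0]]]'; python3 ob.py pics/w4.png
```

```text
time_s: 4.83
tcp_pos: [0.5495, 0.0717, 0.0822]
tool_rot: [2.219, 2.224, 0.0]
force: [0.3, 0.3, -0.4]
width: 0.0001
[0.54950678 0.07169784 0.08222322]
t 4.833 n 1280 r 0.0698 val 0.142 (mod 2pi)
t 4.883 n 1264 r 0.0698 val 0.277 (mod 2pi)
t 4.933 n 1247 r 0.0698 val 0.412 (mod 2pi)
```

View pics/w4.png

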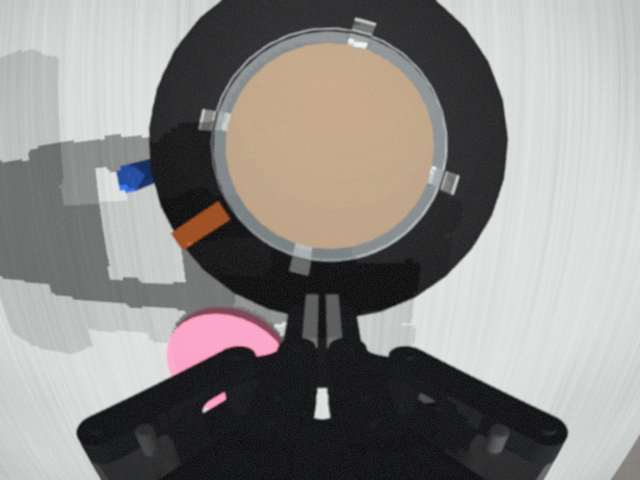

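```bash
python3 -m handwheel '[[[0,0,-0.9,0,0,0,0]]]'; python3 -c "
from rig import manip,cams
print(manip.get_state()['tcp_pos'])
cams.read_camera('top');s=manip.get_state();print(s['time_s'],s['tcp_pos'])
cams.read_camera('top');s=manip.get_state();print(s['time_s'],s['tcp_pos'])
cams.read_camera('top');s=manip.get_state();print(s['time_s'],s['tcp_pos'])
";python3 ob.py
```

```text
time_s: 5.07
tcp_pos: [0.5506, 0.0717, 0.0744]
tool_rot: [2.217, 2.222, 0.004]
force: [0.6, 0.2, 0.5]
width: -0.0001
[0.5506471  0.0717238  0.07436038]
5.1167 [0.54907756 0.07165296 0.07165359]
5.1667 [0.54861142 0.07169117 0.07173227]
5.2167 [0.54880423 0.07168549 0.07216898]
[0.54880423 0.07168549 0.07216898]
t 5.217 n 1206 r 0.0689 val 1.155 (mod 2pi)
t 5.267 n 619 r 0.0627 val 1.278 (mod 2pi)
t 5.317 n 455 r 0.0605 val 1.417 (mod 2pi)
```

```bash
python3 -m handwheel '[[[0,0,0,0,0,0,0],[0,0,0,0,0,0,0],[0,0,0,0,0,0,0],[0,0,0,0,0,0,0],[0,0,0,0,0,0,0],[0,0,0,0,0,0,0]]]'; python3 ob.py pics/w5.png
```

```text
time_s: 5.87
tcp_pos: [0.5495, 0.0717, 0.0732]
tool_rot: [2.219, 2.224, 0.0]
force: [0.4, -0.4, -0.5]
width: 0.0001
[0.54949571 0.0717166  0.07320243]
t 5.867 n 1322 r 0.0700 val 2.779 (mod 2pi)
t 5.917 n 1327 r 0.0701 val 2.898 (mod 2pi)
t 5.967 n 1358 r 0.0700 val 3.016 (mod 2pi)
```

```bash
python3 -m handwheel '[[[0,0,0,0,0,0,0],[0,0,0,0,0,0,0],[0,0,0,0,0,0,0],[0,0,0,0,0,0,0],[0,0,0,0,0,0,0],[0,0,0,0,0,0,0],[0,0,0,0,0,0,0],[0,0,0,0,0,0,0],[0,0,0,0,0,0,0],[0,0,0,0,0,0,0]]]'; python3 ob.py pics/w6.png
```

```text
time_s: 6.85
tcp_pos: [0.5495, 0.0717, 0.0732]
tool_rot: [2.219, 2.224, 0.0]
force: [-0.5, 0.3, -0.1]
width: -0.0001
[0.54949577 0.07167834 0.07316491]
t 6.850 n 616 r 0.0629 val 4.981 (mod 2pi)
t 6.900 n 857 r 0.0650 val 5.085 (mod 2pi)
t 6.950 n 1171 r 0.0678 val 5.188 (mod 2pi)
```

View pics/w6.png

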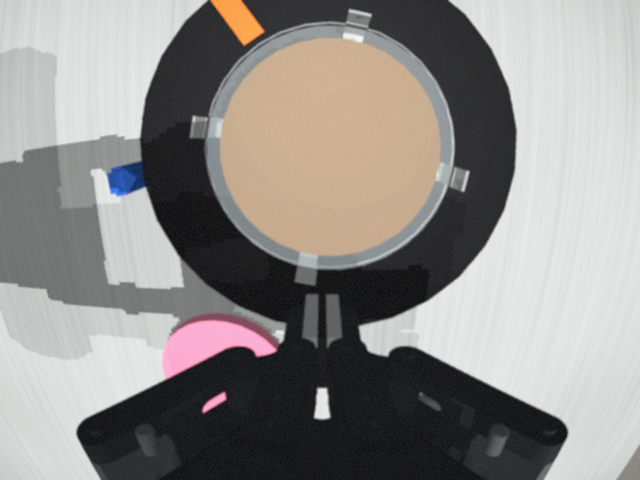

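Deceleration is about a steady 0.3 rad/s², so the platter might stop short of 4π. I'll brake at 2π instead. The clock is standing still, so I'll refine axis and pointer from this picture first.

Run:
```python
from h import *
c=cams.calibration('wrist');print(manip.get_state()['time_s'])
for f in('pics/w6.png','pics/w5.png'):
    im=cv2.imread(f)[:,:,::-1].copy();g=im.max(2);hsv=cv2.cvtColor(im,cv2.COLOR_RGB2HSV).astype(int)
    pts=[]
    for a in np.deg2rad(list(range(-38,60,3))+list(range(130,160,3))+list(range(188,218,3))):
        for r in range(125,230):
            u,v=329+r*np.cos(a),145+r*np.sin(a)
            if not(0<=int(u)<640 and 0<=int(v)<480):break
            if g[int(v),int(u)]>90: pts.append((u,v));break
    pts=np.array(pts);p=wplane(pts[:,0],pts[:,1],.062,c);ce,r=circ(p)
    for _ in range(4):
        e=np.hypot(*(p[:,:2]-ce).T)-r;k=abs(e)<.003;ce,r=circ(p[k])
    print('axis',ce,r,k.sum(),len(p))
    b=(abs(hsv[:,:,0]-112)<10)&(hsv[:,:,1]>150)&(hsv[:,:,2]>110);v,u=np.nonzero(b);print(cen(b))
    m=omask(im);v,u=np.nonzero(m);q=wplane(u,v,.062,c)[:,:2]-ce
    print('mark',np.arctan2(*q.mean(0)[::-1]),np.hypot(*q.T).min(),np.hypot(*q.T).max())
    for uv in((134,178),(135,177),(133,179),(122,180)):
        P=wplane(*uv,.062,c)[0,:2]-ce;print(uv,np.hypot(*P),np.arctan2(P[1],P[0]))
    cv2.imwrite('pics/wp2.png',cv2.resize(im[130:230,80:200,::-1],None,fx=6,fy=6,interpolation=cv2.INTER_CUBIC))
```

```text
7.0
axis [0.53558605 0.14245457] 0.06901435569980184 42 53
[(581, [121.3, 180.4])]
mark 1.9356132676297544 0.046850263733618586 0.07346295344470997
(134, 178) 0.07247560201949346 -2.9828437364878098
(135, 177) 0.07183238317252262 -2.9874646315367457
(133, 179) 0.07312318194100001 -2.978296683796196
(122, 180) 0.07915185922120048 -2.989135868181142
axis [0.53661081 0.144664  ] 0.06835479065148455 41 53
[(580, [121.2, 180.4])]
mark -0.04145857274225841 0.07182014802334884 0.10113520447234478
(134, 178) 0.0738643583810281 -2.9554976430936217
(135, 177) 0.07321221178330235 -2.9597892397781305
(133, 179) 0.07452069622710156 -2.9512748627274292
(122, 180) 0.08052580982799071 -2.963946567543859
```

View pics/wp2.png

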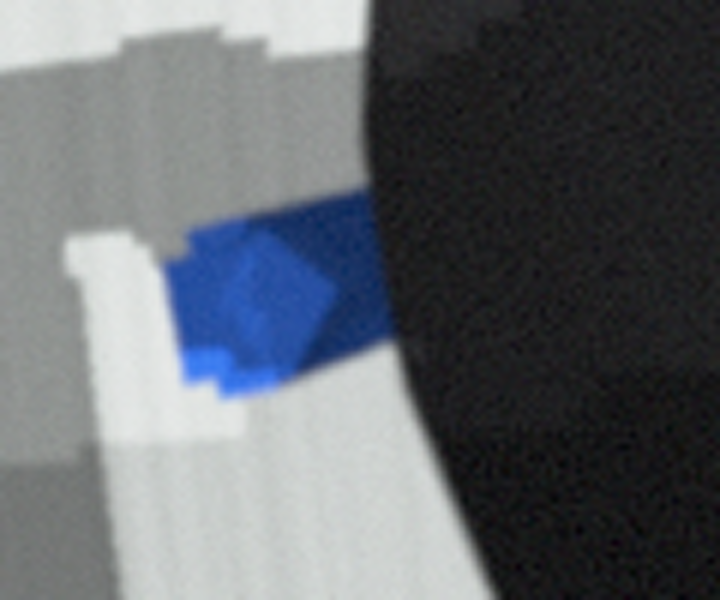

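Run:
```python
from h import *
c=cams.calibration('wrist')
for f in('pics/w6.png','pics/w5.png'):
    im=cv2.imread(f)[:,:,::-1].copy();g=im.max(2)
    pts=[]
    for a in np.deg2rad(list(range(-38,62,3))+list(range(130,160,3))+list(range(188,216,3))):
        for r in range(155,230):
            u,v=329+r*np.cos(a),145+r*np.sin(a)
            if not(0<=int(u)<640 and 0<=int(v)<480):break
            if g[int(v),int(u)]>90: pts.append((u,v));break
    pts=np.array(pts);p=wplane(pts[:,0],pts[:,1],.062,c);ce,r=circ(p)
    for _ in range(5):
        e=np.hypot(*(p[:,:2]-ce).T)-r;k=abs(e)<.0025;ce,r=circ(p[k])
    print('axis',ce,r,k.sum(),len(p))
    v,u=np.nonzero(omask(im));q=wplane(u,v,.062,c)[:,:2]-ce;am=np.arctan2(*q.mean(0)[::-1])
    P=wplane(135.8,178.3,.062,c)[0,:2]-ce;ap=np.arctan2(P[1],P[0])
    print('mark r',np.hypot(*q.T).min(),np.hypot(*q.T).max(),'ptr r',np.hypot(*P),ap,'val',(am-ap)%(2*np.pi))
```

```text
axis [0.55266167 0.14130194] 0.0839759377395224 54 54
mark r 0.056363443663857274 0.08359989295819349 ptr r 0.0883144504975393 -3.0224832940939175 val 5.18833095904285
axis [0.55263302 0.14142204] 0.08398536219091424 51 54
mark r 0.05572700891356385 0.08517956135384903 ptr r 0.08830036141947982 -3.0210941866610623 val 3.016495138749509
```

```bash
python3 -m handwheel '[[[0,0,0,0,0,0,0],[0,0,0,0,0,0,0],[0,0,0,0,0,0,0]]]'
python3 - <<'E'
import ob
from h import *
ob.AX=np.array([.55265,.14135]);ob.ob('pics/w7.png');s=manip.get_state();print(s['time_s'],s['tcp_pos'])
E
```

```text
time_s: 7.25
tcp_pos: [0.5495, 0.0717, 0.0732]
tool_rot: [2.219, 2.224, 0.0]
force: [-0.0, 0.2, 0.2]
width: -0.0
t 7.250 n 1488 r 0.0703 val 5.787 (mod 2pi)
7.3 [0.54947366 0.07169776 0.07311291]
```

```bash
python3 -m handwheel '[[[0,0,0,0,0,0,0],[0,0,-1.25,0,0,0,0],[0,0,-1.3,0,0,0,0],[0,0,-1.3,0,0,0,0],[0,0,-1.3,0,0,0,0],[0,0,-1.3,0,0,0,0]]]'
python3 - <<'E'
import ob
from h import *
ob.AX=np.array([.55265,.14135]);ob.ob();ob.ob('pics/w8.png');s=manip.get_state();print(s['time_s'],s['tcp_pos'],s['force'])
E
```

```text
time_s: 7.8
tcp_pos: [0.5512, 0.0716, 0.062]
tool_rot: [2.217, 2.221, 0.005]
force: [0.1, -0.8, 9.7]
width: 0.0003
t 7.800 n 1612 r 0.0702 val 6.216 (mod 2pi)
t 7.850 n 1610 r 0.0703 val 6.216 (mod 2pi)
7.9 [0.55120351 0.07168434 0.06196943] [3.86477477e-01 2.14368615e-03 1.04485184e+01]
```

View pics/w8.png

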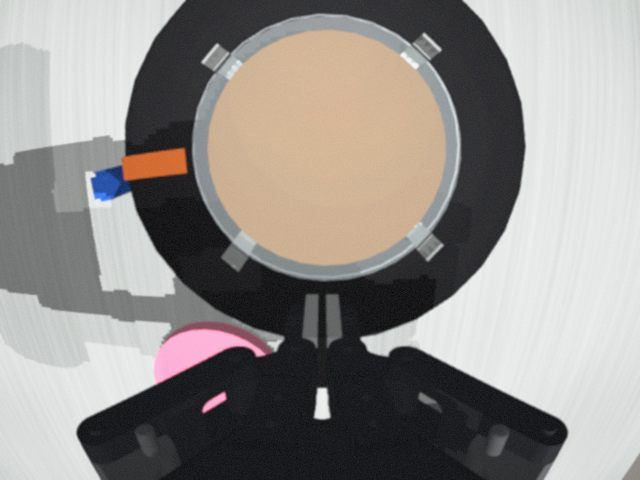

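The platter has stopped with the mark's outer end at (123,167) and the pointer tip near (115,184). That is −0.067 rad, about 6.5 mm from the tip and inside the 11.5 mm limit. I'll check it is still, measure the distance directly and check the bystanders, without moving anything.

```bash
python3 -m handwheel '[[[0,0,0,0,0,0,0],[0,0,0,0,0,0,0],[0,0,0,0,0,0,0]]]'
python3 - <<'E'
import ob
from h import *
ob.AX=np.array([.55265,.14135]);ob.ob('pics/w9.png')
c=cams.calibration('wrist');im=cv2.imread('pics/w9.png')
cv2.imwrite('pics/w9c.png',cv2.resize(im[120:220,60:200],None,fx=5,fy=5,interpolation=cv2.INTER_CUBIC))
a=wplane(123.5,168.5,.062,c)[0];b=wplane(116.5,184,.062,c)[0];print(a,b,np.hypot(*(a-b)[:2]),np.hypot(*(b[:2]-ob.AX)))
t=cams.read_camera('top')[:,:,::-1];cv2.imwrite('pics/top1.png',t)
s=manip.get_state();print(s['time_s'],s['force'],s['joint_velocities'].round(3))
E
```

```text
time_s: 8.15
tcp_pos: [0.5512, 0.0717, 0.062]
tool_rot: [2.217, 2.221, 0.005]
force: [0.9, 0.2, 9.9]
width: 0.0001
t 8.150 n 1612 r 0.0703 val 6.216 (mod 2pi)
[0.46727674 0.13673943 0.062     ] [0.46293015 0.13028996 0.062     ] 0.007777433068241212 0.09039897834734424
8.25 [ 0.45961776  0.59833659 10.20128535] [ 0.    -0.    -0.     0.001  0.     0.   ]
```

View pics/w9c.png

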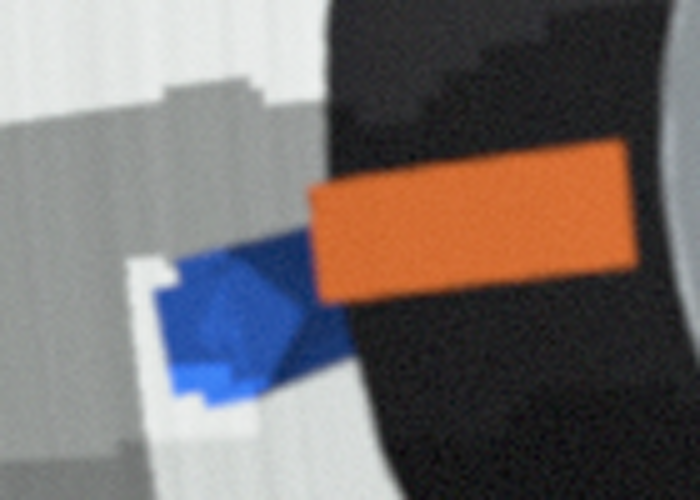

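View pics/top1.png

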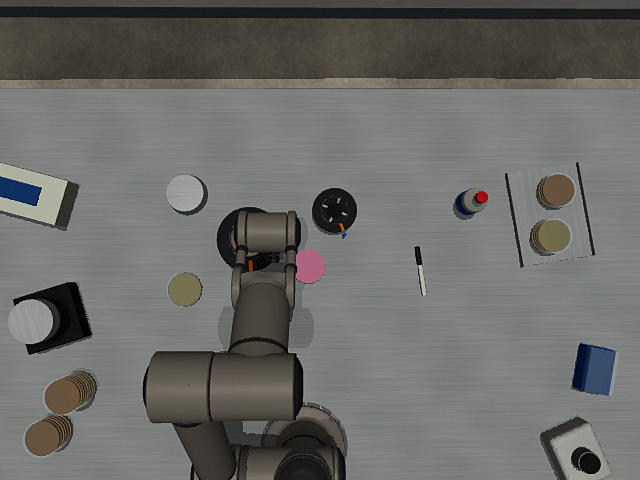

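The mark's end at (123,169) is about 6 mm from the pointer tip at (120,181). The platter is still, the push is steady at 10 N, and the bystanders are at their first pixels.

```bash
python3 -c "
from rig import manip
print(manip.hand_in())"
```

```text
the job is handed in; nothing more can be done
None
```

I flicked the larger turntable's platter to about 3.1 rad/s with the closed fingertips. They were off it before the mark's first pass, which ran free. I then braked it at the first try on the next pass, at 2π, and handed in still holding.

**At the last check:**
- **Platter:** it was at rest, reading 6.216 rad in three successive pictures, so it stopped 0.067 rad short of exact alignment.
- **Mark to pointer:** I get about 6 to 8 mm from the pictures, depending on which pixel I take for the pointer's tip. Both are inside the 11.5 mm limit.
- **Fingertip push:** it was steady at about 10 N.
- **Dish and bystanders:** the dish looked seated and untouched. The bystanders showed no visible change in the top view. I judged both by eye and did not re-measure their positions.
- **Turntable:** the platter and pointer showed no shift in the wrist view, but I did not refit the axis after braking. The arm hid part of the turntable from the top camera.

**Disagreement between measurements:** the top and wrist cameras put the turning axis 3 to 4 mm apart. I used the wrist camera's value, because its angles and radii agreed with the given sizes.

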